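# Screwdrivers back into their colour trays

## Task

Tidy the bench: put each of the three screwdrivers back into the shallow tray of the same colour as its handle, lying lengthwise and wholly inside the tray, down on its floor; which end the handle is at does not matter. Leave the wood-handled chisel and the tape measure where they lie.

Things in the scene. Friction and masses are not known exactly. Their poses are not given: they have to be found in the camera images.
- driver_red: Long screwdriver, red plastic handle, loose, lying, 205 mm long. Origin: underside, middle of its whole length; z up; y along it, positive to the handle's end. Handle: y = +4 to +102 mm, 26 mm wide and 30 mm high; thin shaft (5 to 7 mm) fixed to it, tip on the surface. Grip across the handle near y = +45 mm at half height. May roll if pushed.
- driver_blue: Medium screwdriver, blue plastic handle, loose, lying, 173 mm long. Origin: underside, middle of its whole length; z up; y along it, positive to the handle's end. Handle: y = -12 to +86 mm, 24 mm wide and 28 mm high; thin shaft (5 to 7 mm) fixed to it, tip on the surface. Grip across the handle near y = +35 mm at half height. May roll if pushed.
- driver_orange: Short, thick screwdriver, orange plastic handle, loose, lying, 139 mm long. Origin: underside, middle of its whole length; z up; y along it, positive to the handle's end. Handle: y = -30 to +70 mm, 28 mm thick; thin shaft (5 to 7 mm) fixed to it, tip 11 mm up, as it lies level on its handle (y dips 0.18 rad). Grip across the handle near y = +20 mm at half height. May roll if pushed.
- tray_red: Shallow open red plastic tray, fixed to the worktop, empty: outside 242 x 80 mm, inside 232 mm (along its x) by 70 mm (along its y), walls 5 mm thick, rim 12 mm and inner floor 5 mm above the worktop. Origin: centre of its underside; z up; blank white label on its -x end; three flat black strips on the floor.
- tray_blue: Shallow open blue plastic tray, fixed to the worktop, empty: outside 210 x 80 mm, inside 200 mm (along its x) by 70 mm (along its y), walls 5 mm thick, rim 12 mm and inner floor 5 mm above the worktop. Origin: centre of its underside; z up; blank white label on its -x end; three flat black strips on the floor.
- tray_orange: Shallow open orange plastic tray, fixed to the worktop, empty: outside 176 x 80 mm, inside 166 mm (along its x) by 70 mm (along its y), walls 5 mm thick, rim 12 mm and inner floor 5 mm above the worktop. Origin: centre of its underside; z up; blank white label on its -x end; three flat black strips on the floor.
- chisel: Wood chisel with a turned light wooden handle, 250 mm long, 27 mm wide, 31 mm high, loose, behind the work; not to be moved. Origin: on its underside at mid length; y along the tool.
- measure: Yellow tape measure in its case, 36 x 78 x 64 mm high, loose, behind the work; not to be moved. Origin: centre of its underside.

How it is judged (in metres and radians):
At the end, for the whole second after the job is handed in: Each screwdriver rests, still and released, in the tray of its own colour: middle within 14.5 mm of the tray centre lengthwise and 25 mm sideways, origin under 22 mm above the tray's underside, length within 0.4 rad of the tray's. Chisel and tape measure not moved (x of driver_red in the frame of tray_red between -0.0145 and 0.0145 m and y of driver_red in the frame of tray_red between -0.025 and 0.025 m and z of driver_red in the frame of tray_red below 0.022 m and angle between the y axis of driver_red and the x axis of tray_red, either way round below 0.4 rad and contact force between driver_red and tray_red above 0.15 N and linear speed of each of driver_red, driver_blue, driver_orange below 0.02 m/s and angular speed of each of driver_red, driver_blue, driver_orange below 0.2 rad/s and x of driver_blue in the frame of tray_blue between -0.0145 and 0.0145 m and y of driver_blue in the frame of tray_blue between -0.025 and 0.025 m and z of driver_blue in the frame of tray_blue below 0.022 m and angle between the y axis of driver_blue and the x axis of tray_blue, either way round below 0.4 rad and contact force between driver_blue and tray_blue above 0.15 N and x of driver_orange in the frame of tray_orange between -0.0145 and 0.0145 m and y of driver_orange in the frame of tray_orange between -0.025 and 0.025 m and z of driver_orange in the frame of tray_orange below 0.022 m and angle between the y axis of driver_orange and the x axis of tray_orange, either way round below 0.4 rad and contact force between driver_orange and tray_orange above 0.15 N); the robot touches nothing.
It fails at once if the chisel is disturbed (moved more than 15 mm) (distance of chisel from where it was at the start of the episode above 0.015 m).
It fails at once if the tape measure is disturbed (moved more than 15 mm) (distance of measure from where it was at the start of the episode above 0.015 m).
It also fails if it takes over 90 s, if anything falls off the work surface, if the arm or the gripper's body presses on something with over 40 N, if the wrist force passes 120 N, or if a joint passes its speed limit or range.

## Robot

A 6-joint arm with a two-finger parallel gripper is mounted at the origin on a cart in front of the work surface, level with it; the furniture and walls round the work are solid. World frame = base frame: x ahead of the robot, y to its left, z up, the work surface at z = 0. Lengths are in mm, angles in rad, forces in N, time in s.
With the tool pointing down it reaches from about 300 to 950 mm from the base axis. Payload 3.1 kg.
Tool frame: the origin (TCP) lies at the very end of the fingers, on their centre line; the grasp point (between the pads) lies behind it (hold_point_z is the z of the grasp point in the tool frame, in mm); z points along the fingers, y is the line along which they close (so a half turn about z gives the same grasp; the last joint's range is limited). The gripper opens to 85 mm and grips with 20 to 120 N. Pads are 22 mm wide; open, the fingers measure 114 mm over their backs; the gripper's body (76 mm by 85 mm) begins 54 mm behind the grasp point. The pads swing forward as they close: fully open they stand 13 mm farther back than shut.
Start: joints at [1.166, 0.308, 1.634, -0, 1.2, -0.07], TCP at [205.388, 590.294, 207.372] pointing down, gripper open.
Joint ranges: [-3.06, 3.06], [-0.79, 1.96], [0.05, 2.63], [-1.19, 4.34], [0.05, 2.64], [-2.94, 2.94]. Speed limits (rad/s): [2.79, 2.79, 3.14, 3.14, 3.14, 3.14].

## Interface

Orientations are given as a unit quaternion [w, x, y, z].
In Python, from rig import * gives the robot as it stands.
- The arm moves only by the tool step_arm, never from a script. Its argument "increments" is a list of rows, each an object of numbers: "dx", "dy", "dz": the shift along the tool's x, y, z in mm; "ax", "ay", "az": the turn, a rotation vector about the tool's x, y, z in degrees; "gripper": the opening, from 0 (shut) to 1 (fully open). In form: [{"dx": .., "dy": .., "dz": .., "ax": .., "ay": .., "az": .., "gripper": ..}, ...]. A call has 1 to 20 rows; each row is the pose to reach, as a shift and turn from the pose commanded when the call began, along the tool's axes at that moment; what a row does not reach only later rows make up. A row lasts 1/8 s, in which the tool goes at most 62.5 mm and 10.7 degrees, less where a joint would pass 70% of its speed; a pose out of reach is approached as far as the arm can. A call with a gripper value outside its range is refused whole. The fingers move at their own pace and stop on an object; "grip_force" is the grip in N (left out, the last holds). Time passes only in rows, so rows that repeat a pose let the fingers close. It gives the time, the measured TCP pose, the force, the opening and the grip force at its end, in the units of the state.
- get_state(): the state, without advancing time (a new reading comes with each control period).
- get_image(name): name is "scene" or "top"; returns the picture (420x560x3 uint8, blue, green, red); there is no depth.
- camera_model(name): a dict with "fx", "fy", "cx", "cy" (pixels), "D" ([k1, k2, p1, p2, k3] as OpenCV has them; the pictures are not rectified), "R" (3x3) and "t" (3): a world point X has camera coordinates R X + t. Camera axes: x right, y down, z forward; pixel columns grow to the right and rows downward; lengths in mm; the calibration is good to about 2 mm. A picture is of the moment at which its call begins. camera_model takes no time and is no camera call.
- finish_job(): hands the job in; it is judged then, once.
The state is a dict: "time_s": time; "qpos": joint angles; "joint_vel": joint speeds; "effort": joint torques, N m; "eef_pos": TCP position; "tool_rot": TCP orientation; "ft_force": force on the tool from outside, world axes, zero at the start; "moment": the same for the moment, N m; "grip_width": finger opening in mm; "finger_force": force on a finger pad.
Only numpy, scipy, OpenCV 4.12 (cv2) and the standard library are available. Lean on these libraries where they do the work, as an engineer would, in place of code of your own. Each camera call takes 0.05 s, during which the arm holds its last target. There are 200 camera calls.

## Working session

There is one attempt and no reset: what is moved stays moved. The work goes in short steps, Python scripts to look and compute and a tool call to move; the robot and the scene stay as the last step left them, time stands still between calls to the robot, and variables do not carry over. Pictures are saved under pics/ and viewed, at most 14 in all, crops included, and the job is handed in when it is done.

Besides the shell and the picture viewer there is one more tool, called after ">>>" as name(argument=value, ...) on one line, values as JSON. step_arm: Moves the arm, as the interface text tells. Its arguments: {"type":"object","properties":{"increments":{"type":"array","items":{"type":"object","properties":{"dx":{"type":"number"},"dy":{"type":"number"},"dz":{"type":"number"},"ax":{"type":"number"},"ay":{"type":"number"},"az":{"type":"number"},"gripper":{"type":"number"}}}},"grip_force":{"type":"number"}},"required":["increments"]}

```bash
mkdir -p pics; ls
python3 - <<'E'
from rig import *
import cv2
for n in("scene","top"):
    cv2.imwrite(f"pics/{n}0.png",get_image(n)); print(n,camera_model(n))
print(get_state())
try: print(hold_point_z)
except Exception as e: print(e)
E
```

```text
pics
scene {'fx': 502.4601669454668, 'fy': 502.4601669454668, 'cx': 277.17432182278856, 'cy': 205.4143381346747, 'D': array([-0.10751924,  0.        ,  0.        ,  0.        ,  0.        ]), 'R': array([[ 0.69884285, -0.71525467, -0.00542506],
       [-0.56066171, -0.54305584, -0.62509903],
       [ 0.44415889,  0.43988761, -0.7805266 ]]), 't': array([-427.15556849,  352.20842176, 1229.6658889 ])}
top {'fx': 382.1453291582487, 'fy': 382.1453291582487, 'cx': 291.1598023162046, 'cy': 205.51416320068236, 'D': array([-0.04157323,  0.        ,  0.        ,  0.        ,  0.        ]), 'R': array([[-0.01263565, -0.99987369, -0.00964038],
       [-0.99577692,  0.01345947, -0.09081396],
       [ 0.09093225,  0.00845218, -0.99582121]]), 't': array([  -4.4039052 ,  609.88093318, 1105.23887791])}
{'time_s': 0.1, 'qpos': array([ 1.16631036e+00,  3.08873982e-01,  1.63508068e+00, -3.47081615e-08,
        1.19966871e+00, -6.96775879e-02]), 'joint_vel': array([-0.00048957, -0.00095997, -0.00426901,  0.00082939, -0.00203525,
        0.00136206]), 'effort': array([-1.21039178e-03, -4.16410124e+01, -2.77643216e+01, -1.84228938e-04,
        4.05362676e-03,  5.66761955e-06]), 'eef_pos': array([205.06810952, 589.56243569, 206.27910853]), 'tool_rot': array([-2.38458662e-04,  1.66623297e-01,  9.86020104e-01, -9.86960745e-04]), 'ft_force': array([-0.30850237, -0.54907799,  0.00962264]), 'moment': array([-0.00872614,  0.04176709, -0.0371477 ]), 'finger_force': 0.0, 'grip_width': 85.18513191119683}
-18.700000000000003
```

View pics/top0.png

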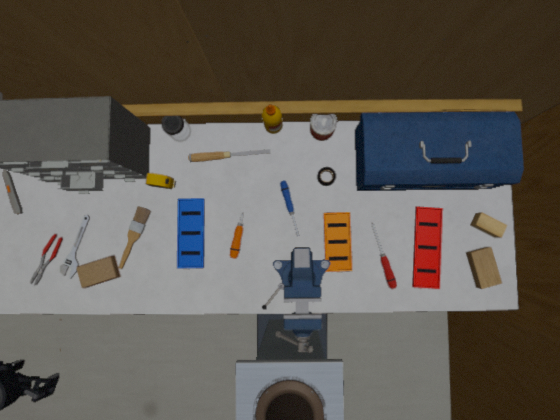

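View pics/scene0.png

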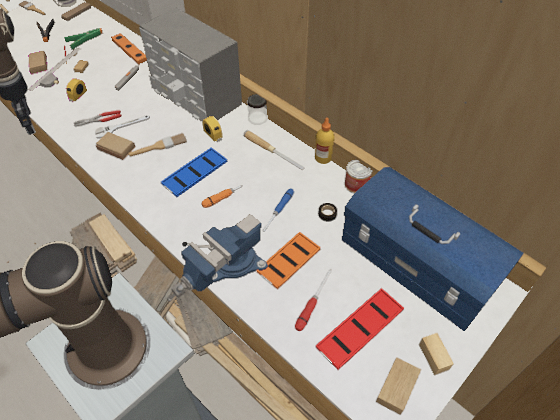

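The top view shows up = +x and left = +y. The driver handles are at red (387,270), blue (286,192) and orange (236,243). The trays are at red (428,247), blue (191,233) and orange (338,242). The vise is at (302,280), next to the orange tray, so it is an obstacle. Next I measure with colour masks in both views.

```bash
cat > h.py <<'E'
from rig import *
import cv2, numpy as np
def ray(n,px,z):
    c=camera_model(n); K=np.array([[c['fx'],0,c['cx']],[0,c['fy'],c['cy']],[0,0,1]])
    u=cv2.undistortPoints(np.array(px,float).reshape(-1,1,2),K,c['D']).reshape(-1,2)
    d=np.c_[u,np.ones(len(u))]@c['R']; o=-c['R'].T@c['t']
    return o+d*((z-o[2])/d[:,2])[:,None]
def proj(n,P):
    c=camera_model(n); K=np.array([[c['fx'],0,c['cx']],[0,c['fy'],c['cy']],[0,0,1]])
    return cv2.projectPoints(np.array(P,float).reshape(-1,3),cv2.Rodrigues(c['R'])[0],c['t'],K,c['D'])[0].reshape(-1,2)
HUE={'red':(172,6),'orange':(9,20),'blue':(100,118)}
def mask(im,col):
    h,s,v=cv2.split(cv2.cvtColor(im,cv2.COLOR_BGR2HSV)); a,b=HUE[col]
    m=((h>=a)|(h<=b)) if a>b else ((h>=a)&(h<=b))
    return (m&(s>150)&(v>70)).astype(np.uint8)*255
def blobs(n,im,col,z,amin=40):
    """(area px, centre, long, wide, dir deg) on plane z"""
    out=[]
    for c in cv2.findContours(mask(im,col),cv2.RETR_EXTERNAL,cv2.CHAIN_APPROX_NONE)[0]:
        if cv2.contourArea(c)<amin: continue
        P=ray(n,c,z)[:,:2].astype(np.float32)
        (x,y),(w,h),_=r=cv2.minAreaRect(P); b=cv2.boxPoints(r)
        e=max((b[1]-b[0],b[2]-b[1]),key=np.linalg.norm)
        out.append((cv2.contourArea(c),cv2.minAreaRect(c)[0],(x,y),max(w,h),min(w,h),np.degrees(np.arctan2(e[1],e[0]))%180))
    return out
E
python3 - <<'E'
from h import *
np.set_printoptions(precision=1,suppress=True)
for n in("top","scene"):
    im=cv2.imread(f"pics/{n}0.png")
    for c in HUE:
        for z in (12,):
            for b in blobs(n,im,c,z): print(n,c,z,*[np.round(v,1) for v in b])
E
```

```text
top red 12 165.0 [387.8 272.1] [ 409.4 -296.2] 94.5 21.6 18.7
top red 12 41.0 [ 56.  248.7] [488.9 705.4] 71.1 9.0 156.3
top red 12 41.0 [ 48.7 243.8] [503.8 728.9] 65.2 9.5 148.3
top red 12 1996.5 [427.2 247.3] [ 481.7 -416.9] 238.9 78.5 175.5
top orange 12 191.5 [235.7 241.4] [506.  154.8] 95.2 24.1 170.4
top orange 12 1304.0 [337.2 241.4] [ 502.8 -148.3] 172.4 76.8 0.9
top orange 12 40.5 [146.8 114.1] [903.  433.6] 109.5 18.2 83.1
top orange 12 138.5 [272. 108.] [914.4  43.2] 111.3 44.7 89.0
top orange 12 347.5 [189.6 106.2] [925.1 301.1] 411.3 28.6 90.6
top orange 12 231.0 [479.  104.5] [ 918.6 -601.4] 259.8 35.5 89.8
top orange 12 320.5 [354.5 105.8] [ 917.7 -211.6] 188.0 40.4 90.6
top blue 12 1673.5 [190.5 233. ] [533.3 291.4] 205.3 76.3 0.5
top blue 12 81.5 [287.8 200.1] [627.8  -2.4] 67.0 15.3 16.4
top blue 12 532.5 [483.7 166.3] [ 723.6 -602.6] 218.6 80.8 103.7
top blue 12 78.0 [488.8 125.4] [ 851.6 -626.4] 52.2 42.9 152.6
scene red 12 75.5 [299.6 324.4] [ 378.2 -306.1] 29.7 23.4 11.4
scene red 12 150.0 [308.5 308. ] [ 428.1 -291.5] 65.0 22.9 18.1
scene red 12 2673.5 [359.2 327.1] [ 480.2 -420. ] 241.9 79.2 175.6
scene red 12 59.0 [358.5 184.1] [ 851.4 -121.2] 87.4 40.2 151.4
scene red 12 58.5 [110.  115.4] [493.5 711.4] 67.8 44.9 150.3
scene orange 12 1449.0 [288.2 259.3] [ 500.6 -151.8] 175.2 80.3 0.8
scene orange 12 191.5 [216.1 197.7] [507.  154.9] 99.3 29.0 168.5
scene orange 12 71.0 [326.1 124.5] [983.9 129.7] 68.1 28.2 33.4
scene orange 12 364.0 [128.7  48.2] [ 780.8 1015.9] 249.7 51.4 83.6
scene blue 12 1197.0 [193.8 171.4] [530.7 288. ] 210.1 83.7 0.6
```

```bash
python3 - <<'E'
from h import *
np.set_printoptions(precision=1,suppress=True)
for n,r in(("top",(272,175,305,240)),("scene",(260,180,300,235))):
    im=cv2.imread(f"pics/{n}0.png"); x,y,X,Y=r
    h,s,v=cv2.split(cv2.cvtColor(im,cv2.COLOR_BGR2HSV))
    m=((h>=95)&(h<=125)&(s>110)).astype(np.uint8)*255
    q=np.zeros_like(m); q[y:Y,x:X]=m[y:Y,x:X]
    for c in cv2.findContours(q,cv2.RETR_EXTERNAL,cv2.CHAIN_APPROX_NONE)[0]:
        if cv2.contourArea(c)<15: continue
        P=ray(n,c,14)[:,:2].astype(np.float32); rr=cv2.minAreaRect(P); b=cv2.boxPoints(rr)
        print(n,cv2.contourArea(c),rr,b.tolist())
# shaft tips
print("tips blue/orange/red",ray("top",[[297,235],[242,213],[373,223]],3)[:,:2],ray("scene",[[264,229],[242,187],[329,271]],3)[:,:2])
# vise right jaw: point seen in both views, at several heights
for z in(0,50,100,150): print(z,ray("top",[[329,264],[292,250]],z)[:,:2].ravel(),ray("scene",[[260,231],[248,222]],z)[:,:2].ravel())
E
python3 -c "
import cv2
a=cv2.imread('pics/top0.png')[170:310,220:350];b=cv2.imread('pics/scene0.png')[170:310,170:300]
cv2.imwrite('pics/z.png',cv2.resize(cv2.hconcat([a,b]),None,fx=3,fy=3,interpolation=2))"
```

```text
top 138.5 ((639.6937255859375, 1.6831645965576172), (95.47877502441406, 18.282752990722656), 13.329771995544434) [[591.1328735351562, -0.42830753326416016], [595.3480834960938, -18.218509674072266], [688.2545776367188, 3.7946367263793945], [684.0393676757812, 21.5848388671875]]
scene 133.0 ((640.8983764648438, 0.5277652740478516), (96.93862915039062, 21.40477752685547), 16.384967803955078) [[591.3784790039062, -2.8771896362304688], [597.4165649414062, -23.412675857543945], [690.4182739257812, 3.932720184326172], [684.3801879882812, 24.46820640563965]]
tips blue/orange/red [[ 522.7  -28.6]
 [ 591.3  137.1]
 [ 555.7 -258.4]] [[ 529.4  -26.8]
 [ 594.8  135.8]
 [ 552.9 -253.9]]
0 [ 434.8 -123.3  477.9  -13. ] [517.8 -22.  516.   26.4]
50 [ 437.9 -118.9  479.2  -13.4] [493.7 -48.9 492.   -2.5]
100 [ 441.  -114.6  480.4  -13.7] [469.5 -75.8 467.9 -31.5]
150 [ 444.1 -110.2  481.7  -14.1] [ 445.4 -102.7  443.9  -60.4]
```

View pics/z.png

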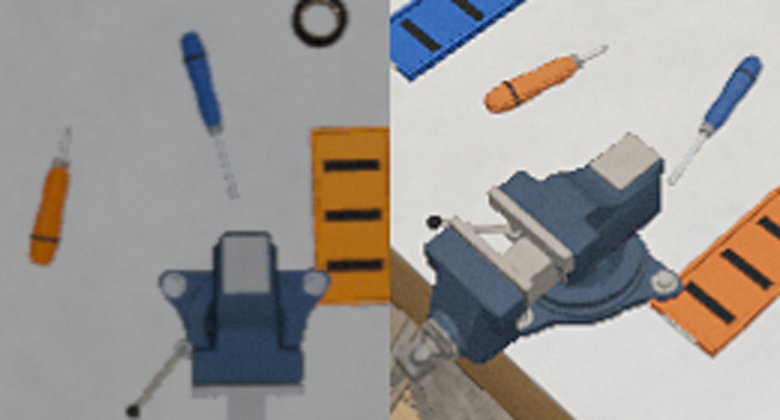

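```bash
cat > go.py <<'E'
import sys
from h import *
from scipy.spatial.transform import Rotation as Ro
x,y,z,yaw=map(float,sys.argv[1:5]); s=get_state()
R=Ro.from_quat(np.roll(s['tool_rot'],-1)).as_matrix(); cur=np.degrees(np.arctan2(R[1,1],R[0,1]))
d=R.T@(np.array([x,y,z])-s['eef_pos']); az=-((yaw-cur+180)%360-180)
print("t",s['time_s'],"pos",s['eef_pos'].round(1),"yaw",round(cur,1),"grip",round(s['grip_width'],1),"F",s['ft_force'].round(1),"tilt",R[:,2].round(3),"q6",s['qpos'][5].round(2))
print("MOVE",d.round(0),"az",round(az,1))
E
python3 go.py 506.5 155 150 78.5
```

```text
t 0.1 pos [205.1 589.6 206.3] yaw 70.8 grip 85.2 F [-0.3 -0.5  0. ] tilt [-0.001 -0.002 -1.   ] q6 -0.07
MOVE [-427. -311.   57.] az -7.7
```

>>> step_arm(increments=[{"dx":-427,"dy":-311,"dz":57,"az":-8,"gripper":0.7},{"dx":-427,"dy":-311,"dz":57,"az":-8,"gripper":0.7},{"dx":-427,"dy":-311,"dz":57,"az":-8,"gripper":0.7},{"dx":-427,"dy":-311,"dz":57,"az":-8,"gripper":0.7},{"dx":-427,"dy":-311,"dz":57,"az":-8,"gripper":0.7},{"dx":-427,"dy":-311,"dz":57,"az":-8,"gripper":0.7},{"dx":-427,"dy":-311,"dz":57,"az":-8,"gripper":0.7},{"dx":-427,"dy":-311,"dz":57,"az":-8,"gripper":0.7},{"dx":-427,"dy":-311,"dz":57,"az":-8,"gripper":0.7},{"dx":-427,"dy":-311,"dz":57,"az":-8,"gripper":0.7},{"dx":-427,"dy":-311,"dz":57,"az":-8,"gripper":0.7},{"dx":-427,"dy":-311,"dz":57,"az":-8,"gripper":0.7},{"dx":-427,"dy":-311,"dz":57,"az":-8,"gripper":0.7},{"dx":-427,"dy":-311,"dz":57,"az":-8,"gripper":0.7}], grip_force=40)

```text
$.increments[0]: bad value
```

```bash
python3 go.py 506.5 155 3 78.5; python3 -c "
from h import *
cv2.imwrite('pics/a1.png',get_image('scene'))"
```

```text
t 0.1 pos [205.1 589.6 206.3] yaw 70.8 grip 85.2 F [-0.3 -0.5  0. ] tilt [-0.001 -0.002 -1.   ] q6 -0.07
MOVE [-428. -311.  204.] az -7.7
```

View pics/a1.png

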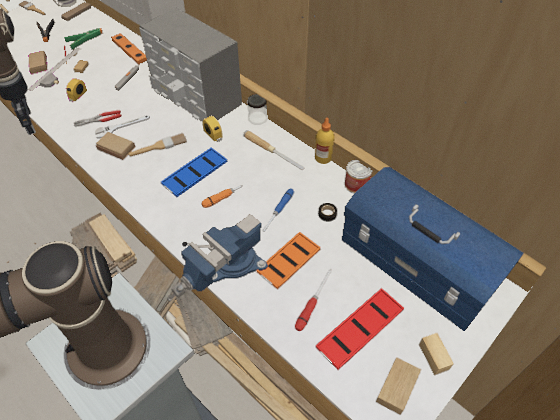

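The picture is unchanged because the call was refused. I'll try again with all the keys filled in.

>>> step_arm(increments=[{"dx":-60,"dy":-44,"dz":8,"ax":0,"ay":0,"az":-8,"gripper":0.7}], grip_force=40)

```text
time_s: 0.28
eef_pos: [239.8, 541.5, 201.0]
tool_rot: [0.0, 0.093, 0.996, 0.002]
ft_force: [0.8, -0.9, 0.3]
grip_width: 69.8
finger_force: 0.0
```

```bash
python3 go.py 506.5 155 120 78.5
```

```text
t 0.275 pos [239.8 541.5 201. ] yaw 79.3 grip 69.8 F [ 0.8 -0.9  0.3] tilt [ 0.001  0.003 -1.   ] q6 -0.3
MOVE [-334. -331.   80.] az 0.8
```

>>> step_arm(increments=[{"dx":-334,"dy":-331,"dz":80,"ax":0,"ay":0,"az":1,"gripper":0.7},{"dx":-334,"dy":-331,"dz":80,"ax":0,"ay":0,"az":1,"gripper":0.7},{"dx":-334,"dy":-331,"dz":80,"ax":0,"ay":0,"az":1,"gripper":0.7},{"dx":-334,"dy":-331,"dz":80,"ax":0,"ay":0,"az":1,"gripper":0.7},{"dx":-334,"dy":-331,"dz":80,"ax":0,"ay":0,"az":1,"gripper":0.7},{"dx":-334,"dy":-331,"dz":80,"ax":0,"ay":0,"az":1,"gripper":0.7},{"dx":-334,"dy":-331,"dz":80,"ax":0,"ay":0,"az":1,"gripper":0.7},{"dx":-334,"dy":-331,"dz":80,"ax":0,"ay":0,"az":1,"gripper":0.7},{"dx":-334,"dy":-331,"dz":80,"ax":0,"ay":0,"az":1,"gripper":0.7},{"dx":-334,"dy":-331,"dz":80,"ax":0,"ay":0,"az":1,"gripper":0.7},{"dx":-334,"dy":-331,"dz":80,"ax":0,"ay":0,"az":1,"gripper":0.7},{"dx":-334,"dy":-331,"dz":80,"ax":0,"ay":0,"az":1,"gripper":0.7}])

```text
time_s: 1.78
eef_pos: [503.6, 150.7, 120.9]
tool_rot: [0.0, 0.105, 0.994, 0.0]
ft_force: [-0.5, 0.7, 0.1]
grip_width: 59.5
finger_force: 0.0
```

```bash
python3 -c "
from h import *
cv2.imwrite('pics/a2.png',get_image('scene'))";python3 go.py 506.5 155 3 78.5
```

```text
t 1.825 pos [503.8 150.6 120.9] yaw 77.9 grip 59.8 F [ 0.4  0.6 -0.6] tilt [ 0.  0. -1.] q6 -1.15
MOVE [ -2.   5. 118.] az -0.6
```

View pics/a2.png

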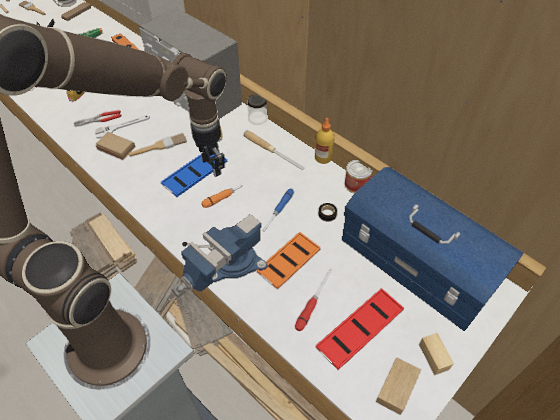

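The gripper is at (213,165), above and just beyond the orange driver as intended. I'll descend.

>>> step_arm(increments=[{"dx":-2,"dy":5,"dz":40,"ax":0,"ay":0,"az":0,"gripper":0.7},{"dx":-2,"dy":5,"dz":70,"ax":0,"ay":0,"az":0,"gripper":0.7},{"dx":-2,"dy":5,"dz":95,"ax":0,"ay":0,"az":0,"gripper":0.7},{"dx":-2,"dy":5,"dz":108,"ax":0,"ay":0,"az":0,"gripper":0.7},{"dx":-2,"dy":5,"dz":115,"ax":0,"ay":0,"az":0,"gripper":0.7},{"dx":-2,"dy":5,"dz":119,"ax":0,"ay":0,"az":0,"gripper":0.7},{"dx":-2,"dy":5,"dz":119,"ax":0,"ay":0,"az":0,"gripper":0.7},{"dx":-2,"dy":5,"dz":119,"ax":0,"ay":0,"az":0,"gripper":0.2},{"dx":-2,"dy":5,"dz":119,"ax":0,"ay":0,"az":0,"gripper":0.2},{"dx":-2,"dy":5,"dz":119,"ax":0,"ay":0,"az":0,"gripper":0.2},{"dx":-2,"dy":5,"dz":119,"ax":0,"ay":0,"az":0,"gripper":0.0},{"dx":-2,"dy":5,"dz":119,"ax":0,"ay":0,"az":0,"gripper":0.0},{"dx":-2,"dy":5,"dz":119,"ax":0,"ay":0,"az":0,"gripper":0.0},{"dx":-2,"dy":5,"dz":119,"ax":0,"ay":0,"az":0,"gripper":0.0}], grip_force=40)

```text
time_s: 3.58
eef_pos: [507.8, 154.2, 2.5]
tool_rot: [0.001, 0.106, 0.994, 0.0]
ft_force: [-1.6, 0.3, 5.4]
grip_width: 25.4
finger_force: 39.4
```

```bash
python3 go.py 506.5 155 150 78.5
```

```text
t 3.575 pos [507.8 154.2   2.5] yaw 77.8 grip 25.4 F [-1.6  0.3  5.4] tilt [ 0.001  0.    -1.   ] q6 -1.15
MOVE [   1.    1. -147.] az -0.7
```

>>> step_arm(increments=[{"dx":0,"dy":0,"dz":-15,"ax":0,"ay":0,"az":0,"gripper":0.0},{"dx":0,"dy":0,"dz":-50,"ax":0,"ay":0,"az":0,"gripper":0.0},{"dx":0,"dy":0,"dz":-100,"ax":0,"ay":0,"az":0,"gripper":0.0},{"dx":0,"dy":0,"dz":-150,"ax":0,"ay":0,"az":0,"gripper":0.0},{"dx":0,"dy":0,"dz":-190,"ax":0,"ay":0,"az":0,"gripper":0.0},{"dx":0,"dy":0,"dz":-200,"ax":0,"ay":0,"az":0,"gripper":0.0},{"dx":0,"dy":0,"dz":-200,"ax":0,"ay":0,"az":0,"gripper":0.0}])

```text
time_s: 4.45
eef_pos: [507.0, 154.1, 201.9]
tool_rot: [0.0, 0.106, 0.994, 0.0]
ft_force: [0.1, -0.4, -0.9]
grip_width: 24.6
finger_force: 39.4
```

```bash
python3 -c "
from h import *
im=get_image('scene')
for b in blobs('scene',im,'orange',200): print(*[np.round(v,1) for v in b])
cv2.imwrite('pics/a3.png',im[60:260,120:340].repeat(3,0).repeat(3,1))";python3 go.py 521 -150 200 -89
```

```text
1453.5 [288.3 259.3] [ 411.7 -233. ] 146.9 67.5 0.8
69.0 [197. 156.] [478.3 174.7] 35.1 27.3 68.8
101.5 [213.2 148.2] [526.1 163.6] 73.8 32.0 174.4
70.5 [326.1 124.7] [816.7   2.8] 57.1 23.7 33.4
t 4.5 pos [506.1 153.8 200.5] yaw 77.8 grip 25.0 F [-0.1  0.5  0.1] tilt [-0.002 -0.    -1.   ] q6 -1.15
MOVE [ -79. -294.    1.] az 166.8
```

View pics/a3.png

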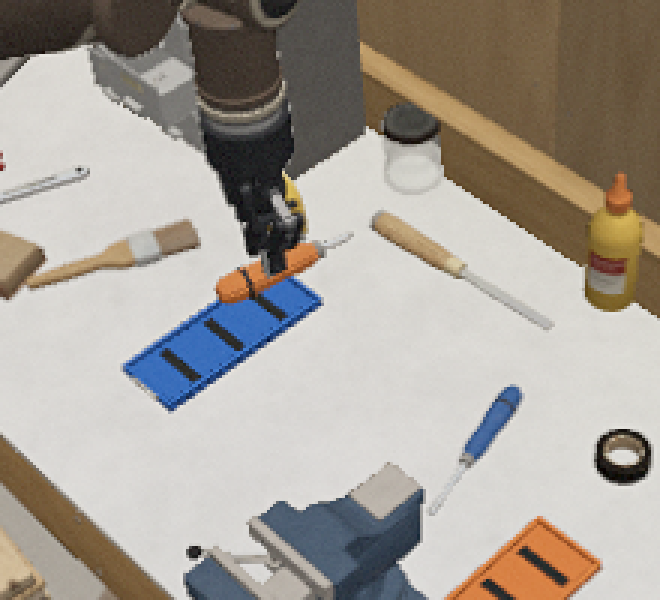

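The orange driver is held level in the gripper. I'll carry it over the orange tray with the flip.

>>> step_arm(increments=[{"dx":-10,"dy":-20,"dz":1,"ax":0,"ay":0,"az":10,"gripper":0.0},{"dx":-15,"dy":-40,"dz":1,"ax":0,"ay":0,"az":20,"gripper":0.0},{"dx":-20,"dy":-60,"dz":1,"ax":0,"ay":0,"az":30,"gripper":0.0},{"dx":-25,"dy":-80,"dz":1,"ax":0,"ay":0,"az":40,"gripper":0.0},{"dx":-30,"dy":-100,"dz":1,"ax":0,"ay":0,"az":50,"gripper":0.0},{"dx":-35,"dy":-120,"dz":1,"ax":0,"ay":0,"az":60,"gripper":0.0},{"dx":-40,"dy":-140,"dz":1,"ax":0,"ay":0,"az":70,"gripper":0.0},{"dx":-45,"dy":-160,"dz":1,"ax":0,"ay":0,"az":80,"gripper":0.0},{"dx":-50,"dy":-180,"dz":1,"ax":0,"ay":0,"az":90,"gripper":0.0},{"dx":-55,"dy":-200,"dz":1,"ax":0,"ay":0,"az":100,"gripper":0.0},{"dx":-60,"dy":-220,"dz":1,"ax":0,"ay":0,"az":110,"gripper":0.0},{"dx":-65,"dy":-240,"dz":1,"ax":0,"ay":0,"az":120,"gripper":0.0},{"dx":-70,"dy":-260,"dz":1,"ax":0,"ay":0,"az":130,"gripper":0.0},{"dx":-75,"dy":-280,"dz":1,"ax":0,"ay":0,"az":140,"gripper":0.0},{"dx":-79,"dy":-294,"dz":1,"ax":0,"ay":0,"az":150,"gripper":0.0},{"dx":-79,"dy":-294,"dz":1,"ax":0,"ay":0,"az":160,"gripper":0.0},{"dx":-79,"dy":-294,"dz":1,"ax":0,"ay":0,"az":167,"gripper":0.0},{"dx":-79,"dy":-294,"dz":1,"ax":0,"ay":0,"az":167,"gripper":0.0},{"dx":-79,"dy":-294,"dz":1,"ax":0,"ay":0,"az":167,"gripper":0.0}])

```text
time_s: 6.88
eef_pos: [521.3, -149.6, 199.1]
tool_rot: [-0.001, 1.0, 0.008, -0.001]
ft_force: [-0.4, -0.2, 0.4]
grip_width: 25.2
finger_force: 39.4
```

```bash
python3 go.py 521 -150 7 -89
```

```text
t 6.875 pos [ 521.3 -149.6  199.1] yaw -89.1 grip 25.2 F [-0.4 -0.2  0.4] tilt [-0.003  0.001 -1.   ] q6 1.2
MOVE [  0.   1. 192.] az -0.1
```

>>> step_arm(increments=[{"dx":0,"dy":0,"dz":60,"ax":0,"ay":0,"az":0,"gripper":0.0},{"dx":0,"dy":0,"dz":110,"ax":0,"ay":0,"az":0,"gripper":0.0},{"dx":0,"dy":0,"dz":150,"ax":0,"ay":0,"az":0,"gripper":0.0},{"dx":0,"dy":0,"dz":170,"ax":0,"ay":0,"az":0,"gripper":0.0},{"dx":0,"dy":0,"dz":180,"ax":0,"ay":0,"az":0,"gripper":0.0},{"dx":0,"dy":0,"dz":187,"ax":0,"ay":0,"az":0,"gripper":0.0},{"dx":0,"dy":0,"dz":191,"ax":0,"ay":0,"az":0,"gripper":0.0},{"dx":0,"dy":0,"dz":191,"ax":0,"ay":0,"az":0,"gripper":0.0},{"dx":0,"dy":0,"dz":191,"ax":0,"ay":0,"az":0,"gripper":0.0},{"dx":0,"dy":0,"dz":191,"ax":0,"ay":0,"az":0,"gripper":0.35},{"dx":0,"dy":0,"dz":191,"ax":0,"ay":0,"az":0,"gripper":0.42},{"dx":0,"dy":0,"dz":191,"ax":0,"ay":0,"az":0,"gripper":0.42},{"dx":0,"dy":0,"dz":191,"ax":0,"ay":0,"az":0,"gripper":0.42}])

```text
time_s: 8.5
eef_pos: [522.3, -150.0, 9.7]
tool_rot: [0.0, 1.0, 0.007, 0.0]
ft_force: [0.5, 0.6, -0.3]
grip_width: 35.8
finger_force: 0.0
```

>>> step_arm(increments=[{"dx":0,"dy":0,"dz":-8,"ax":0,"ay":0,"az":0,"gripper":0.42},{"dx":0,"dy":0,"dz":-20,"ax":0,"ay":0,"az":0,"gripper":0.42},{"dx":0,"dy":0,"dz":-40,"ax":0,"ay":0,"az":0,"gripper":0.42},{"dx":0,"dy":0,"dz":-80,"ax":0,"ay":0,"az":0,"gripper":0.6},{"dx":0,"dy":0,"dz":-130,"ax":0,"ay":0,"az":0,"gripper":0.7},{"dx":0,"dy":0,"dz":-130,"ax":0,"ay":0,"az":0,"gripper":0.7},{"dx":0,"dy":0,"dz":-130,"ax":0,"ay":0,"az":0,"gripper":0.7}])

```text
time_s: 9.38
eef_pos: [522.2, -149.9, 140.3]
tool_rot: [0.0, 1.0, 0.007, 0.0]
ft_force: [0.2, -0.2, -0.4]
grip_width: 59.8
finger_force: 0.0
```

```bash
python3 go.py 638 0 140 -75.5
```

```text
t 9.375 pos [ 522.2 -149.9  140.3] yaw -89.2 grip 59.8 F [ 0.2 -0.2 -0.4] tilt [ 0.001 -0.    -1.   ] q6 1.2
MOVE [ 118. -148.    0.] az -13.7
```

>>> step_arm(increments=[{"dx":118,"dy":-148,"dz":0,"ax":0,"ay":0,"az":-14,"gripper":0.7},{"dx":118,"dy":-148,"dz":0,"ax":0,"ay":0,"az":-14,"gripper":0.7},{"dx":118,"dy":-148,"dz":0,"ax":0,"ay":0,"az":-14,"gripper":0.7},{"dx":118,"dy":-148,"dz":0,"ax":0,"ay":0,"az":-14,"gripper":0.7},{"dx":118,"dy":-148,"dz":0,"ax":0,"ay":0,"az":-14,"gripper":0.7},{"dx":118,"dy":-148,"dz":0,"ax":0,"ay":0,"az":-14,"gripper":0.7}])

```text
time_s: 10.12
eef_pos: [636.5, -1.5, 138.6]
tool_rot: [-0.0, 0.992, 0.128, -0.001]
ft_force: [0.7, 0.5, -0.1]
grip_width: 60.1
finger_force: 0.0
```

```bash
python3 -c "
from h import *
im=get_image('scene')
h,s,v=cv2.split(cv2.cvtColor(im,cv2.COLOR_BGR2HSV))
for b in blobs('scene',im,'orange',12): print(*[np.round(v,1) for v in b])
cv2.imwrite('pics/a4.png',im[100:300,180:400].repeat(3,0).repeat(3,1))";python3 go.py 638 0 2 -75.5
```

```text
1452.0 [288.3 259.3] [ 500.6 -151.8] 175.2 80.3 0.8
73.0 [326.  124.6] [983.5 129.8] 67.4 27.6 33.4
t 10.175 pos [636.8  -1.6 139. ] yaw -75.3 grip 59.9 F [ 0.1 -0.4 -0.1] tilt [-0.002 -0.    -1.   ] q6 1.24
MOVE [  2.  -1. 137.] az 0.2
```

View pics/a4.png

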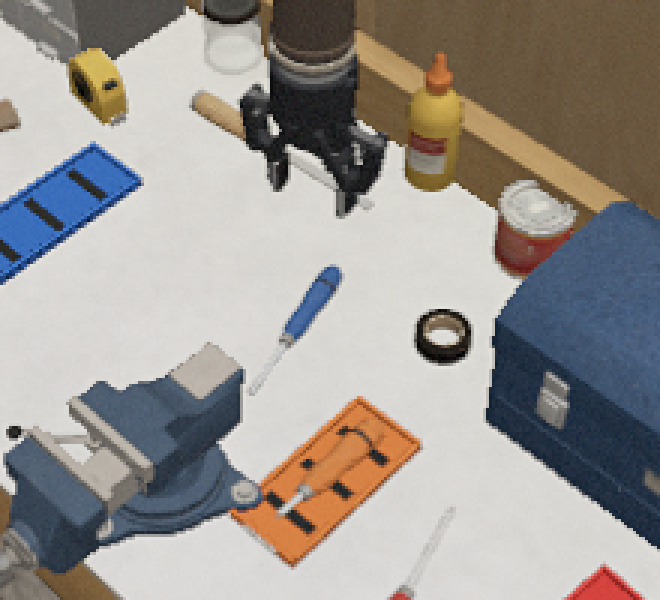

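The orange driver lies in its tray, tip at about (274,270). The gripper is above the blue driver.

>>> step_arm(increments=[{"dx":2,"dy":-1,"dz":50,"ax":0,"ay":0,"az":0,"gripper":0.7},{"dx":2,"dy":-1,"dz":90,"ax":0,"ay":0,"az":0,"gripper":0.7},{"dx":2,"dy":-1,"dz":115,"ax":0,"ay":0,"az":0,"gripper":0.7},{"dx":2,"dy":-1,"dz":128,"ax":0,"ay":0,"az":0,"gripper":0.7},{"dx":2,"dy":-1,"dz":135,"ax":0,"ay":0,"az":0,"gripper":0.7},{"dx":2,"dy":-1,"dz":137,"ax":0,"ay":0,"az":0,"gripper":0.7},{"dx":2,"dy":-1,"dz":137,"ax":0,"ay":0,"az":0,"gripper":0.7},{"dx":2,"dy":-1,"dz":137,"ax":0,"ay":0,"az":0,"gripper":0.2},{"dx":2,"dy":-1,"dz":137,"ax":0,"ay":0,"az":0,"gripper":0.2},{"dx":2,"dy":-1,"dz":137,"ax":0,"ay":0,"az":0,"gripper":0.0},{"dx":2,"dy":-1,"dz":137,"ax":0,"ay":0,"az":0,"gripper":0.0},{"dx":2,"dy":-1,"dz":137,"ax":0,"ay":0,"az":0,"gripper":0.0},{"dx":2,"dy":-1,"dz":137,"ax":0,"ay":0,"az":0,"gripper":0.0},{"dx":2,"dy":-1,"dz":137,"ax":0,"ay":0,"az":0,"gripper":0.0}], grip_force=40)

```text
time_s: 11.92
eef_pos: [639.8, 1.2, 2.6]
tool_rot: [0.0, 0.992, 0.129, -0.0]
ft_force: [-0.0, -0.2, 0.2]
grip_width: -0.1
finger_force: 0.0
```

>>> step_arm(increments=[{"dx":0,"dy":0,"dz":-15,"ax":0,"ay":0,"az":0,"gripper":0.0},{"dx":0,"dy":0,"dz":-50,"ax":0,"ay":0,"az":0,"gripper":0.0},{"dx":0,"dy":0,"dz":-100,"ax":0,"ay":0,"az":0,"gripper":0.0},{"dx":0,"dy":0,"dz":-140,"ax":0,"ay":0,"az":0,"gripper":0.0},{"dx":0,"dy":0,"dz":-150,"ax":0,"ay":0,"az":0,"gripper":0.0},{"dx":0,"dy":0,"dz":-150,"ax":0,"ay":0,"az":0,"gripper":0.0}])

```text
time_s: 12.68
eef_pos: [640.2, 1.2, 153.7]
tool_rot: [0.0, 0.992, 0.129, 0.001]
ft_force: [-0.0, -0.4, -0.6]
grip_width: -0.3
finger_force: 0.0
```

```bash
python3 -c "
from h import *
im=get_image('scene')
cv2.imwrite('pics/a5.png',im[80:280,160:380].repeat(3,0).repeat(3,1))";python3 go.py 567 290 150 -89.5
```

```text
t 12.725 pos [639.    1.3 151.9] yaw -75.2 grip 0.0 F [ 0.3  1.  -0.8] tilt [-0.001  0.    -1.   ] q6 1.25
MOVE [   4. -298.    2.] az 14.3
```

View pics/a5.png

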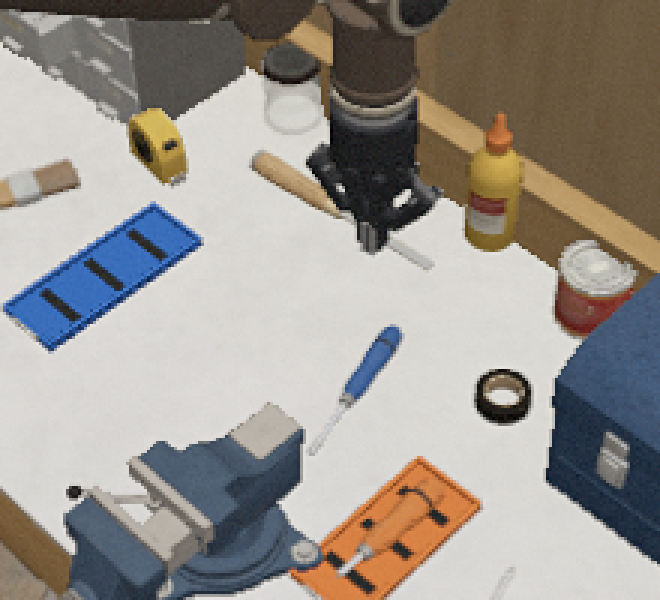

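The gripper closed on nothing. The blue driver still lies at about (285,200). I'll remeasure it, and check the tool position by projecting it into the picture.

Run:
```python
from h import *
np.set_printoptions(precision=1,suppress=True)
s=get_state()
for n,r in(("top",(272,160,310,240)),("scene",(255,175,305,240))):
    im=get_image(n); x,y,X,Y=r
    print(n,'tcp proj',proj(n,s['eef_pos']), 'tray O', [np.round(v,1) for v in max(blobs(n,im,'orange',12),key=lambda b:b[0])])
    h,s_,v=cv2.split(cv2.cvtColor(im,cv2.COLOR_BGR2HSV))
    m=((h>=95)&(h<=125)&(s_>110)).astype(np.uint8)*255
    q=np.zeros_like(m); q[y:Y,x:X]=m[y:Y,x:X]
    for c in cv2.findContours(q,cv2.RETR_EXTERNAL,cv2.CHAIN_APPROX_NONE)[0]:
        if cv2.contourArea(c)<15: continue
        P=ray(n,c,14)[:,:2].astype(np.float32); rr=cv2.minAreaRect(P)
        print(n,cv2.contourArea(c),rr,cv2.minAreaRect(c))
    if n=='top': cv2.imwrite('pics/a6.png',im[130:330,200:400].repeat(3,0).repeat(3,1))
```

```text
top tcp proj [[285.4 190.3]] tray O [np.float64(1250.0), array([337.2, 241.4]), array([ 502.8, -148.3]), np.float64(172.4), np.float64(76.6), np.float32(0.8)]
top 60.5 ((615.8912353515625, -4.770046234130859), (46.740272521972656, 15.194182395935059), 17.626985549926758) ((288.6499938964844, 203.94998168945312), (15.495159149169922, 5.0596442222595215), 71.56504821777344)
scene tcp proj [[283.5 168.8]] tray O [np.float64(1453.5), array([288.3, 259.3]), array([ 500.6, -151.8]), np.float64(175.2), np.float64(80.3), np.float32(0.8)]
scene 132.5 ((640.9267578125, 0.37311553955078125), (96.98665618896484, 21.387826919555664), 16.835214614868164) ((283.9230651855469, 200.11537170410156), (6.656403064727783, 26.34825897216797), 33.6900634765625)
```

View pics/a6.png

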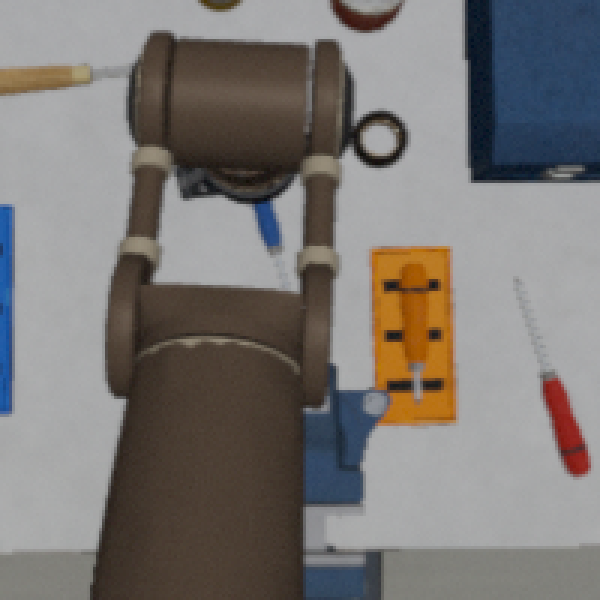

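The top view confirms the orange driver is centred in its tray and the blue one has not moved. In the scene view the shut fingertips end near row 163, but the projected TCP is at row 169. That suggests the tips are higher than the reported TCP, so I'll quantify it.

Run:
```python
from h import *
np.set_printoptions(precision=1,suppress=True)
im=cv2.imread('pics/a5.png')[::3,::3]; g=im.max(2)
sub=g[70:100,110:140]<90
ys,xs=np.nonzero(sub); k=ys>=ys.max()-2
print("lowest dark px",ys.max()+70+80, xs[k].mean()+110+160, [int((sub[r]).sum()) for r in range(30)])
p=np.array([639,1.3,151.9])
for d in(0,5,10,15,20): print(d,proj('scene',p+[0,0,d]))
```

```text
lowest dark px 163 284.1 [23, 22, 21, 19, 14, 13, 11, 7, 7, 7, 6, 4, 4, 2, 0, 0, 0, 0, 0, 0, 0, 0, 0, 0, 0, 0, 0, 0, 0, 0]
0 [[283.5 168.8]]
5 [[283.5 167.6]]
10 [[283.5 166.3]]
15 [[283.5 165.1]]
20 [[283.6 163.9]]
```

The tips are about 18 to 20 mm above the reported TCP. This fits the thin 25.4 mm grip on orange and the miss on blue. I'll go lower for the blue driver, in small steps with force checks.

>>> step_arm(increments=[{"dx":0,"dy":0,"dz":0,"ax":0,"ay":0,"az":0,"gripper":0.65},{"dx":0,"dy":0,"dz":0,"ax":0,"ay":0,"az":0,"gripper":0.65},{"dx":0,"dy":0,"dz":0,"ax":0,"ay":0,"az":0,"gripper":0.65},{"dx":0,"dy":0,"dz":0,"ax":0,"ay":0,"az":0,"gripper":0.65},{"dx":0,"dy":0,"dz":50,"ax":0,"ay":0,"az":0,"gripper":0.65},{"dx":0,"dy":0,"dz":100,"ax":0,"ay":0,"az":0,"gripper":0.65},{"dx":0,"dy":0,"dz":130,"ax":0,"ay":0,"az":0,"gripper":0.65},{"dx":0,"dy":0,"dz":145,"ax":0,"ay":0,"az":0,"gripper":0.65},{"dx":0,"dy":0,"dz":150,"ax":0,"ay":0,"az":0,"gripper":0.65},{"dx":0,"dy":0,"dz":154,"ax":0,"ay":0,"az":0,"gripper":0.65},{"dx":0,"dy":0,"dz":157,"ax":0,"ay":0,"az":0,"gripper":0.65},{"dx":0,"dy":0,"dz":157,"ax":0,"ay":0,"az":0,"gripper":0.65}])

```text
time_s: 14.32
eef_pos: [640.4, 1.2, -3.6]
tool_rot: [0.0, 0.992, 0.129, 0.001]
ft_force: [0.4, 0.2, -0.0]
grip_width: 55.4
finger_force: 0.0
```

>>> step_arm(increments=[{"dx":0,"dy":0,"dz":2,"ax":0,"ay":0,"az":0,"gripper":0.65},{"dx":0,"dy":0,"dz":4,"ax":0,"ay":0,"az":0,"gripper":0.65},{"dx":0,"dy":0,"dz":4,"ax":0,"ay":0,"az":0,"gripper":0.65}])

```text
time_s: 14.7
eef_pos: [639.6, 1.2, -8.6]
tool_rot: [-0.0, 0.992, 0.129, -0.0]
ft_force: [1.1, -0.1, 0.0]
grip_width: 55.5
finger_force: 0.0
```

>>> step_arm(increments=[{"dx":0,"dy":0,"dz":2,"ax":0,"ay":0,"az":0,"gripper":0.65},{"dx":0,"dy":0,"dz":3,"ax":0,"ay":0,"az":0,"gripper":0.65},{"dx":0,"dy":0,"dz":3,"ax":0,"ay":0,"az":0,"gripper":0.2},{"dx":0,"dy":0,"dz":3,"ax":0,"ay":0,"az":0,"gripper":0.0},{"dx":0,"dy":0,"dz":3,"ax":0,"ay":0,"az":0,"gripper":0.0},{"dx":0,"dy":0,"dz":3,"ax":0,"ay":0,"az":0,"gripper":0.0},{"dx":0,"dy":0,"dz":3,"ax":0,"ay":0,"az":0,"gripper":0.0},{"dx":0,"dy":0,"dz":3,"ax":0,"ay":0,"az":0,"gripper":0.0}])

```text
time_s: 15.7
eef_pos: [640.2, 1.1, -11.1]
tool_rot: [0.0, 0.992, 0.129, 0.0]
ft_force: [-0.6, -0.3, 1.9]
grip_width: 20.4
finger_force: 39.2
```

```bash
python3 go.py 567 290 150 -89.5
```

```text
t 15.7 pos [640.2   1.1 -11.1] yaw -75.2 grip 20.4 F [-0.6 -0.3  1.9] tilt [ 0.001 -0.    -1.   ] q6 1.25
MOVE [   3. -298. -161.] az 14.3
```

>>> step_arm(increments=[{"dx":0,"dy":0,"dz":-15,"ax":0,"ay":0,"az":0,"gripper":0.0},{"dx":0,"dy":0,"dz":-50,"ax":0,"ay":0,"az":0,"gripper":0.0},{"dx":0,"dy":0,"dz":-100,"ax":0,"ay":0,"az":0,"gripper":0.0},{"dx":0,"dy":0,"dz":-150,"ax":0,"ay":0,"az":0,"gripper":0.0},{"dx":1,"dy":-50,"dz":-160,"ax":0,"ay":0,"az":3,"gripper":0.0},{"dx":2,"dy":-100,"dz":-160,"ax":0,"ay":0,"az":6,"gripper":0.0},{"dx":3,"dy":-150,"dz":-160,"ax":0,"ay":0,"az":9,"gripper":0.0},{"dx":4,"dy":-200,"dz":-160,"ax":0,"ay":0,"az":12,"gripper":0.0},{"dx":5,"dy":-250,"dz":-160,"ax":0,"ay":0,"az":14,"gripper":0.0},{"dx":5,"dy":-298,"dz":-160,"ax":0,"ay":0,"az":14,"gripper":0.0},{"dx":5,"dy":-298,"dz":-160,"ax":0,"ay":0,"az":14,"gripper":0.0},{"dx":5,"dy":-298,"dz":-160,"ax":0,"ay":0,"az":14,"gripper":0.0}])

```text
time_s: 17.2
eef_pos: [568.2, 290.4, 149.0]
tool_rot: [0.0, 1.0, 0.008, -0.0]
ft_force: [0.2, 0.4, -1.6]
grip_width: 20.5
finger_force: 39.2
```

```bash
python3 -c "
from h import *
im=get_image('scene')
cv2.imwrite('pics/a7.png',im[40:240,80:300].repeat(3,0).repeat(3,1))";python3 go.py 569 290 -5 -89.5
```

```text
t 17.25 pos [568.5 289.7 148.9] yaw -89.2 grip 20.1 F [-0.7 -1.7 -1.1] tilt [-0.    -0.001 -1.   ] q6 1.96
MOVE [  1.  -0. 154.] az 0.3
```

View pics/a7.png

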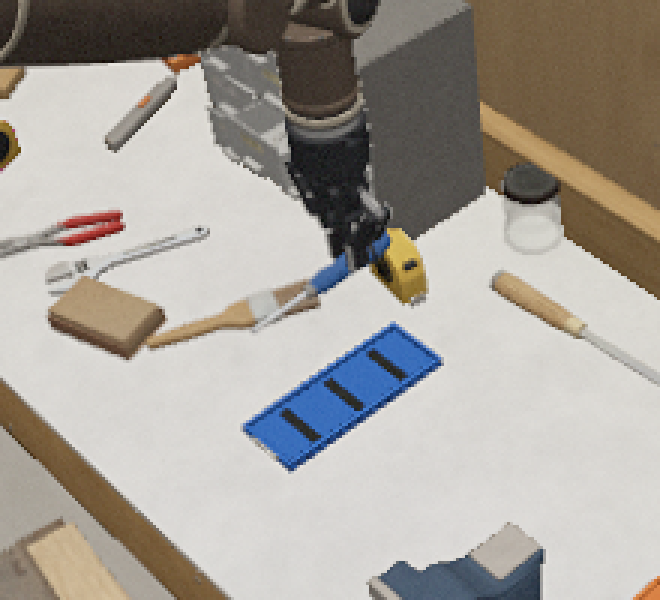

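The blue driver is held, aligned with its tray and clear of the tape measure. I'll lower it, release and lift.

>>> step_arm(increments=[{"dx":0,"dy":0,"dz":50,"ax":0,"ay":0,"az":0,"gripper":0.0},{"dx":0,"dy":0,"dz":95,"ax":0,"ay":0,"az":0,"gripper":0.0},{"dx":0,"dy":0,"dz":125,"ax":0,"ay":0,"az":0,"gripper":0.0},{"dx":0,"dy":0,"dz":140,"ax":0,"ay":0,"az":0,"gripper":0.0},{"dx":0,"dy":0,"dz":148,"ax":0,"ay":0,"az":0,"gripper":0.0},{"dx":0,"dy":0,"dz":152,"ax":0,"ay":0,"az":0,"gripper":0.0},{"dx":0,"dy":0,"dz":153,"ax":0,"ay":0,"az":0,"gripper":0.0},{"dx":0,"dy":0,"dz":153,"ax":0,"ay":0,"az":0,"gripper":0.0},{"dx":0,"dy":0,"dz":153,"ax":0,"ay":0,"az":0,"gripper":0.0},{"dx":0,"dy":0,"dz":153,"ax":0,"ay":0,"az":0,"gripper":0.3},{"dx":0,"dy":0,"dz":153,"ax":0,"ay":0,"az":0,"gripper":0.38},{"dx":0,"dy":0,"dz":153,"ax":0,"ay":0,"az":0,"gripper":0.38},{"dx":0,"dy":0,"dz":153,"ax":0,"ay":0,"az":0,"gripper":0.38}])

```text
time_s: 18.88
eef_pos: [568.5, 290.6, -4.3]
tool_rot: [0.0, 1.0, 0.007, 0.0]
ft_force: [0.2, 0.7, -0.3]
grip_width: 32.2
finger_force: 0.0
```

>>> step_arm(increments=[{"dx":0,"dy":0,"dz":-8,"ax":0,"ay":0,"az":0,"gripper":0.38},{"dx":0,"dy":0,"dz":-20,"ax":0,"ay":0,"az":0,"gripper":0.38},{"dx":0,"dy":0,"dz":-40,"ax":0,"ay":0,"az":0,"gripper":0.38},{"dx":0,"dy":0,"dz":-90,"ax":0,"ay":0,"az":0,"gripper":0.6},{"dx":0,"dy":0,"dz":-140,"ax":0,"ay":0,"az":0,"gripper":0.65},{"dx":0,"dy":0,"dz":-190,"ax":0,"ay":0,"az":0,"gripper":0.65},{"dx":0,"dy":0,"dz":-205,"ax":0,"ay":0,"az":0,"gripper":0.65},{"dx":0,"dy":0,"dz":-205,"ax":0,"ay":0,"az":0,"gripper":0.65}])

```text
time_s: 19.88
eef_pos: [569.4, 290.9, 203.0]
tool_rot: [-0.001, 1.0, 0.007, 0.002]
ft_force: [-0.9, 1.5, -1.0]
grip_width: 55.2
finger_force: 0.0
```

```bash
python3 go.py 417 -294 200 -73.5
```

```text
t 19.875 pos [569.4 290.9 203. ] yaw -89.2 grip 55.2 F [-0.9  1.5 -1. ] tilt [ 0.004  0.002 -1.   ] q6 1.96
MOVE [-161.  583.    2.] az -15.7
```

>>> step_arm(increments=[{"dx":0,"dy":60,"dz":0,"ax":0,"ay":0,"az":0,"gripper":0.65},{"dx":0,"dy":120,"dz":0,"ax":0,"ay":0,"az":0,"gripper":0.65},{"dx":0,"dy":180,"dz":0,"ax":0,"ay":0,"az":0,"gripper":0.65},{"dx":0,"dy":240,"dz":0,"ax":0,"ay":0,"az":0,"gripper":0.65},{"dx":0,"dy":300,"dz":0,"ax":0,"ay":0,"az":-4,"gripper":0.65},{"dx":0,"dy":360,"dz":0,"ax":0,"ay":0,"az":-8,"gripper":0.65},{"dx":0,"dy":420,"dz":0,"ax":0,"ay":0,"az":-12,"gripper":0.65},{"dx":-30,"dy":470,"dz":0,"ax":0,"ay":0,"az":-16,"gripper":0.65},{"dx":-70,"dy":510,"dz":0,"ax":0,"ay":0,"az":-16,"gripper":0.65},{"dx":-110,"dy":550,"dz":20,"ax":0,"ay":0,"az":-16,"gripper":0.65},{"dx":-161,"dy":583,"dz":60,"ax":0,"ay":0,"az":-16,"gripper":0.65},{"dx":-161,"dy":583,"dz":80,"ax":0,"ay":0,"az":-16,"gripper":0.65},{"dx":-161,"dy":583,"dz":80,"ax":0,"ay":0,"az":-16,"gripper":0.65},{"dx":-161,"dy":583,"dz":80,"ax":0,"ay":0,"az":-16,"gripper":0.65}])

```text
time_s: 21.62
eef_pos: [416.1, -294.3, 120.4]
tool_rot: [-0.0, 0.989, 0.146, -0.0]
ft_force: [0.4, -0.0, 1.6]
grip_width: 56.0
finger_force: 0.0
```

```bash
python3 -c "
from h import *
im=get_image('scene')
cv2.imwrite('pics/a8.png',cv2.resize(im[120:400,140:440],None,fx=2,fy=2))";python3 go.py 417 -294 -11 -73.5
```

```text
t 21.675 pos [ 416.8 -294.6  121.2] yaw -73.1 grip 55.8 F [ 0.9 -0.1  0.7] tilt [ 0.001 -0.    -1.   ] q6 0.58
MOVE [  0.  -1. 132.] az 0.4
```

View pics/a8.png

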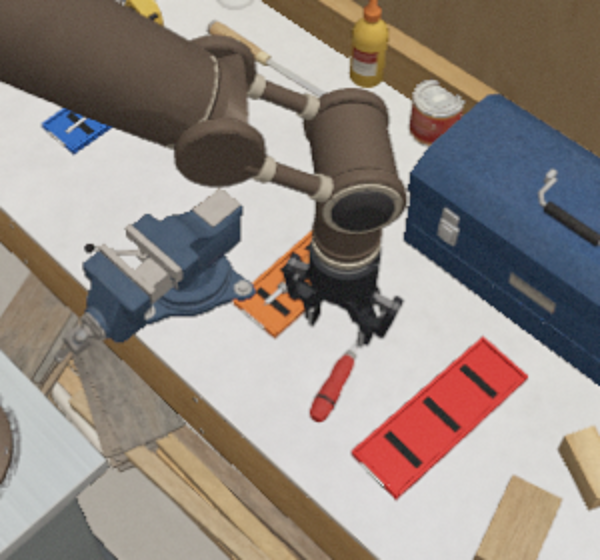

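The gripper is above the red driver, whose handle is at about (331,385) in the crop. I'll descend to TCP z of about -10 and grip.

>>> step_arm(increments=[{"dx":0,"dy":0,"dz":50,"ax":0,"ay":0,"az":0,"gripper":0.65},{"dx":0,"dy":0,"dz":85,"ax":0,"ay":0,"az":0,"gripper":0.65},{"dx":0,"dy":0,"dz":110,"ax":0,"ay":0,"az":0,"gripper":0.65},{"dx":0,"dy":0,"dz":122,"ax":0,"ay":0,"az":0,"gripper":0.65},{"dx":0,"dy":0,"dz":128,"ax":0,"ay":0,"az":0,"gripper":0.65},{"dx":0,"dy":0,"dz":131,"ax":0,"ay":0,"az":0,"gripper":0.65},{"dx":0,"dy":0,"dz":131,"ax":0,"ay":0,"az":0,"gripper":0.65},{"dx":0,"dy":0,"dz":131,"ax":0,"ay":0,"az":0,"gripper":0.2},{"dx":0,"dy":0,"dz":131,"ax":0,"ay":0,"az":0,"gripper":0.0},{"dx":0,"dy":0,"dz":131,"ax":0,"ay":0,"az":0,"gripper":0.0},{"dx":0,"dy":0,"dz":131,"ax":0,"ay":0,"az":0,"gripper":0.0},{"dx":0,"dy":0,"dz":131,"ax":0,"ay":0,"az":0,"gripper":0.0},{"dx":0,"dy":0,"dz":131,"ax":0,"ay":0,"az":0,"gripper":0.0}])

```text
time_s: 23.3
eef_pos: [416.3, -295.2, -9.6]
tool_rot: [0.0, 0.989, 0.146, 0.0]
ft_force: [-1.4, 0.6, 5.8]
grip_width: 22.6
finger_force: 39.3
```

>>> step_arm(increments=[{"dx":0,"dy":0,"dz":-15,"ax":0,"ay":0,"az":0,"gripper":0.0},{"dx":0,"dy":0,"dz":-50,"ax":0,"ay":0,"az":0,"gripper":0.0},{"dx":0,"dy":0,"dz":-100,"ax":0,"ay":0,"az":0,"gripper":0.0},{"dx":0,"dy":0,"dz":-150,"ax":0,"ay":0,"az":0,"gripper":0.0},{"dx":0,"dy":0,"dz":-150,"ax":0,"ay":0,"az":0,"gripper":0.0}])

```text
time_s: 23.92
eef_pos: [419.1, -297.3, 145.0]
tool_rot: [0.004, 0.989, 0.146, 0.004]
ft_force: [1.0, -1.4, -0.1]
grip_width: 22.8
finger_force: 39.0
```

```bash
python3 - <<'E'
from h import *
im=get_image('scene')
for b in blobs('scene',im,'red',160): print(*[np.round(v,1) for v in b])
E
python3 go.py 436 -415 140 -94.5
```

```text
2669.5 [359.3 327.2] [ 412.9 -449.8] 211.2 69.1 175.6
101.5 [302.7 294.1] [ 383.7 -304.4] 31.5 24.5 9.2
110.0 [311. 279.] [ 426.8 -291.4] 53.8 23.0 19.2
53.5 [358.1 183.8] [ 736.3 -187.4] 75.4 40.3 146.0
t 23.975 pos [ 417.2 -295.7  142.3] yaw -73.2 grip 22.2 F [ 0.7  0.8 -1.2] tilt [ 0.004 -0.003 -1.   ] q6 0.58
MOVE [-16. 120.   3.] az 21.3
```

>>> step_arm(increments=[{"dx":-8,"dy":50,"dz":0,"ax":0,"ay":0,"az":8,"gripper":0.0},{"dx":-16,"dy":100,"dz":0,"ax":0,"ay":0,"az":16,"gripper":0.0},{"dx":-17,"dy":120,"dz":0,"ax":0,"ay":0,"az":21,"gripper":0.0},{"dx":-17,"dy":120,"dz":0,"ax":0,"ay":0,"az":21,"gripper":0.0},{"dx":-17,"dy":120,"dz":50,"ax":0,"ay":0,"az":21,"gripper":0.0},{"dx":-17,"dy":120,"dz":90,"ax":0,"ay":0,"az":21,"gripper":0.0},{"dx":-17,"dy":120,"dz":90,"ax":0,"ay":0,"az":21,"gripper":0.0},{"dx":-17,"dy":120,"dz":90,"ax":0,"ay":0,"az":21,"gripper":0.0}])

```text
time_s: 24.98
eef_pos: [434.6, -414.0, 50.3]
tool_rot: [0.0, 0.999, -0.036, 0.0]
ft_force: [-0.9, -0.7, -0.6]
grip_width: 22.5
finger_force: 39.1
```

```bash
python3 go.py 435 -415 -4 -94.5;  python3 -c "
from h import *
im=get_image('scene')
cv2.imwrite('pics/a9.png',cv2.resize(im[180:400,220:440],None,fx=2.5,fy=2.5))"
```

```text
t 24.975 pos [ 434.6 -414.    50.3] yaw -94.1 grip 22.5 F [-0.9 -0.7 -0.6] tilt [ 0. -0. -1.] q6 0.81
MOVE [ 1.  1. 54.] az 0.4
```

View pics/a9.png

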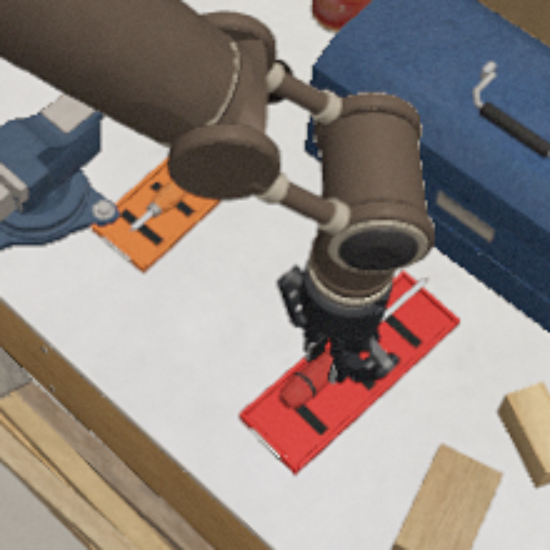

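The red driver is held over its tray and aligned with it. I'll lower it, release and lift.

>>> step_arm(increments=[{"dx":1,"dy":1,"dz":25,"ax":0,"ay":0,"az":0,"gripper":0.0},{"dx":1,"dy":1,"dz":40,"ax":0,"ay":0,"az":0,"gripper":0.0},{"dx":1,"dy":1,"dz":48,"ax":0,"ay":0,"az":0,"gripper":0.0},{"dx":1,"dy":1,"dz":52,"ax":0,"ay":0,"az":0,"gripper":0.0},{"dx":1,"dy":1,"dz":54,"ax":0,"ay":0,"az":0,"gripper":0.0},{"dx":1,"dy":1,"dz":54,"ax":0,"ay":0,"az":0,"gripper":0.0},{"dx":1,"dy":1,"dz":54,"ax":0,"ay":0,"az":0,"gripper":0.0},{"dx":1,"dy":1,"dz":54,"ax":0,"ay":0,"az":0,"gripper":0.32},{"dx":1,"dy":1,"dz":54,"ax":0,"ay":0,"az":0,"gripper":0.4},{"dx":1,"dy":1,"dz":54,"ax":0,"ay":0,"az":0,"gripper":0.4},{"dx":1,"dy":1,"dz":54,"ax":0,"ay":0,"az":0,"gripper":0.4}])

```text
time_s: 26.4
eef_pos: [435.2, -415.6, -4.2]
tool_rot: [0.0, 0.999, -0.036, 0.0]
ft_force: [-0.2, 0.2, -0.2]
grip_width: 34.0
finger_force: 0.0
```

>>> step_arm(increments=[{"dx":0,"dy":0,"dz":-8,"ax":0,"ay":0,"az":0,"gripper":0.4},{"dx":0,"dy":0,"dz":-20,"ax":0,"ay":0,"az":0,"gripper":0.4},{"dx":0,"dy":0,"dz":-40,"ax":0,"ay":0,"az":0,"gripper":0.4},{"dx":0,"dy":0,"dz":-90,"ax":0,"ay":0,"az":0,"gripper":0.4},{"dx":0,"dy":0,"dz":-140,"ax":0,"ay":0,"az":0,"gripper":0.4},{"dx":0,"dy":0,"dz":-190,"ax":0,"ay":0,"az":0,"gripper":0.4},{"dx":-60,"dy":0,"dz":-220,"ax":0,"ay":0,"az":0,"gripper":0.4},{"dx":-110,"dy":30,"dz":-220,"ax":0,"ay":0,"az":0,"gripper":0.4},{"dx":-110,"dy":90,"dz":-220,"ax":0,"ay":0,"az":0,"gripper":0.4},{"dx":-110,"dy":150,"dz":-220,"ax":0,"ay":0,"az":0,"gripper":0.4},{"dx":-110,"dy":150,"dz":-220,"ax":0,"ay":0,"az":0,"gripper":0.4},{"dx":-110,"dy":150,"dz":-220,"ax":0,"ay":0,"az":0,"gripper":0.4}])

```text
time_s: 27.9
eef_pos: [314.4, -556.6, 216.4]
tool_rot: [-0.0, 0.999, -0.037, 0.0]
ft_force: [0.2, 0.6, -1.0]
grip_width: 34.1
finger_force: 0.0
```

Run:
```python
from h import *
a=get_image('top');b=get_image('scene')
cv2.imwrite('pics/b.png',cv2.hconcat([cv2.resize(a[150:310,150:460],None,fx=1.25,fy=1.25,interpolation=2),np.zeros((200,2,3),np.uint8)]))
cv2.imwrite('pics/b.png',cv2.resize(a[140:310,160:460],None,fx=2.6,fy=2.6,interpolation=2))
cv2.imwrite('pics/c.png',cv2.resize(b[130:380,150:420],None,fx=2.4,fy=2.4,interpolation=2))
```

```text
(no output)
```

View pics/b.png

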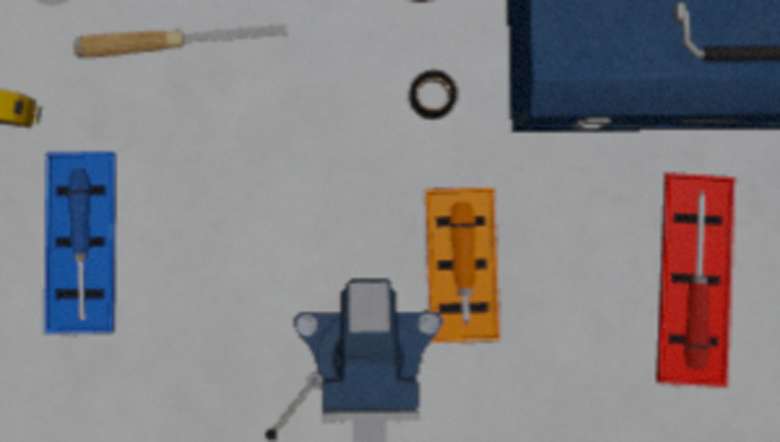

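View pics/c.png

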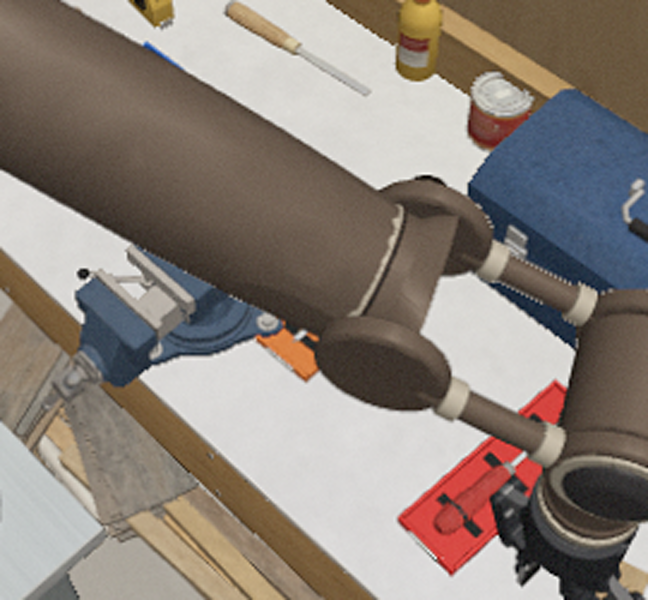

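The top view shows all three drivers lengthwise inside their trays, with roughly equal gaps at both ends. The chisel and tape measure have not moved. Handing in.

```bash
python3 -c "
from rig import *
print(get_state()['joint_vel'].round(3)); print(finish_job())"
```

```text
[ 0.007 -0.003  0.006 -0.001 -0.006 -0.002]
the job is handed in; nothing more can be done
None
```

I handed the job in: all three screwdrivers lie lengthwise in their own-colour trays, and the chisel and tape measure look unmoved in the last picture; no verdict was returned.

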